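# Proof-pull the bench spring gauge and close its scale cover

## Task

Check the spring force gauge: pull its handle straight out until the needle lines up with the point of the set tab beside the scale, and hold it there steadily for two seconds. Then ease the handle gently all the way home without letting it snap back, let go, and slide the flat cover fully shut over the scale. Leave the set tab where it is and do not disturb the other things on the bench.

Things in the scene. Friction and masses are not known exactly. Their poses are not given: they have to be found in the camera images.
- gauge_case: Grey box-shaped spring gauge stand, fixed, 290 (x) x 80 (y) x 54 (z) mm; origin at the centre of its underside, z up. Its -x points to the pull-handle end; handle, needle, set tab and cover slide along its x. The -x half is an open compartment with a white scale plate 38 mm above the bench; the +x half is closed and carries the parked cover. Guides along both long edges are its highest part.
- handle_grip (a point): Grip point of the pull handle, a black upright paddle 14 mm thick (x) x 50 mm wide (y), from 10 to 66 mm above the bench; the point is at its middle, 52 mm up. At home its face is 43 mm clear of the case. A 10 mm rod (top 29 mm above the bench) joins it to the case, so fingers closing along x stay above 32 mm. Axes as the case's; it is pulled out along -x.
- pull_handle (a joint): Travel of the handle and needle (m): 0 home against the stop, growing as it is pulled out, stop at 0.085. A spring always draws it home: 2.6 N at home, plus 130 N/m (about 13 N at 0.08); damped, 8 N per m/s.
- needle_tip (a point): Tip of the gauge needle, a black bar 2.5 mm wide that lies across the scale (along y) and moves rigidly with the handle. Axes as the case's.
- tab_tip (a point): Point of the set tab, a dark steel tab 10 mm wide (x) at the +y edge of the scale; its point aims at the needle's path. It stays where it has been set, 35 to 75 mm out (-x) from the needle's home. Lined up means the same place along the case's x as the needle tip.
- cover_grip (a point): Middle of the black rib on the flat aluminium sliding cover: rib 12 mm thick (x) x 44 mm wide (y) x 22 mm tall, its middle 62 mm and its top 73 mm above the bench; the cover's top is 51 mm above the bench. The cover is 138 x 66 x 4 mm, the rib at its centre. Axes as the case's; it shuts along -x.
- scale_cover (a joint): Travel of the cover (m): 0 fully open, 0.134 fully shut against the stop at the handle end. Drags with about 1.5 N and stays where it is left.
- lab_timer: White countdown timer lying flat, 62 x 62 x 18 mm, origin at the centre of its underside. Leave alone.
- stain_bottle: Brown bottle with a blue cap, 51 mm across, 113 mm tall, origin at the centre of its underside. Leave alone.
- specimen_cup_1: Specimen cup with orange lid, 53 mm across, 66 mm tall, origin at the centre of its underside. Leave alone.

How it is judged:
On the way, in this order (a step that is already met when the one before it is completed fails the run):
1. the needle is held lined up with the set tab, within 4 mm, for 1.5 s (x of needle_tip in the frame of tab_tip between -0.004 and 0.004 m), for 1.5 s.
2. the handle is back home, within 4 mm (value of joint pull_handle below 0.004 m), for 0.2 s.
3. the cover is shut, within 5 mm of its stop (value of joint scale_cover above 0.129 m), for 0.2 s.
At the end, for the whole second after the job is handed in: Handle home within 4 mm, cover within 5 mm of fully shut, both at rest and let go (value of joint pull_handle below 0.004 m and value of joint scale_cover above 0.129 m and velocity of joint scale_cover between -0.01 and 0.01 m/s and velocity of joint pull_handle between -0.01 and 0.01 m/s); the robot touches nothing.
It fails at once if the handle snaps back (returns faster than 0.4 m/s) (velocity of joint pull_handle below -0.4 m/s).
It fails at once if the set tab is shifted by more than 3 mm (distance of tab_tip from where it was at the start of the episode above 0.003 m).
It fails at once if the lab timer is moved by more than 20 mm (distance of lab_timer from where it was at the start of the episode above 0.02 m).
It fails at once if the stain bottle is moved by more than 20 mm (distance of stain_bottle from where it was at the start of the episode above 0.02 m).
It fails at once if the specimen cup is moved by more than 20 mm (distance of specimen_cup_1 from where it was at the start of the episode above 0.02 m).
It also fails if it takes over 48 s, if anything falls off the work surface, if the arm or the gripper's body presses on something with over 40 N, if the wrist force passes 120 N, or if a joint passes its speed limit or range.

## Robot

A 6-joint arm with a two-finger parallel gripper is mounted at the origin on a cart in front of the work surface, level with it; the furniture and walls round the work are solid. World frame = base frame: x ahead of the robot, y to its left, z up, the work surface at z = 0. Lengths are in m, angles in rad, forces in N, time in s.
With the tool pointing down it reaches from about 0.35 to 0.95 m from the base axis. Payload 17.4 kg.
Tool frame: the origin (TCP) lies on the centre line of the jaws, within the pads' length; the fingertips stand 22 mm ahead of it and the grasp point (between the pads) lies 3 mm ahead of it; z points along the fingers, y is the line along which they close (so a half turn about z gives the same grasp; the last joint's range is limited). The gripper opens to 93 mm and grips with 3 to 60 N. Pads are 15 mm wide; open, the fingers measure 128 mm over their backs; the gripper's body (75 mm by 188 mm) begins 65 mm behind the grasp point.
Start: joints at [1.211, 0.116, 1.442, -0, 1.584, -0.038], TCP at [0.213, 0.64, 0.241] pointing down, gripper open.
Joint ranges: [-2.83, 2.83], [-0.83, 2.19], [0.07, 2.5], [-1.14, 4.28], [0.01, 3], [-2.97, 2.97]. Speed limits (rad/s): [1.89, 1.89, 2.22, 3.14, 3.14, 3.14].

## Interface

Orientations are given as [roll, pitch, yaw] about the fixed x, y, z axes, in that order (R = Rz(yaw) Ry(pitch) Rx(roll)).
In Python, from workcell import r gives the robot as it stands.
- The arm moves only by the tool drive_tool, never from a script. Its argument "moves" is text: rows parted by semicolons, each of 5 numbers parted by spaces: the finger opening in mm, from 0 to 93, then the shift along the world's x, y, z scaled (see below), then the turn about the world's z scaled (see below). A call has 1 to 5 rows; each row is the pose to reach, as a shift and turn from the pose commanded when the call began; what a row does not reach only later rows make up. The controller multiplies each number of a shift by 0.4 m and each number of a turn by 1.5 rad. A row lasts 1/8 s, in which the tool goes at most 62.5 mm and 10.7 degrees, less where a joint would pass 70% of its speed; a pose out of reach is approached as far as the arm can. A call with a number of a shift or a turn outside -1 to 1 is refused whole. A call with a gripper value outside its range is refused whole. The fingers move at their own pace and stop on an object; "newtons" is the grip in N (left out, the last holds). Time passes only in rows, so rows that repeat a pose let the fingers close. It gives the time, the measured TCP pose, the force, the opening and the grip force at its end, in the units of the state.
- r.observe(): the state, without advancing time (a new reading comes with each control period).
- r.capture(name): name is "side" or "top" or "wrist"; returns the picture (420x560x3 uint8, red, green, blue); there is no depth.
- r.camera_info(name): a dict with "K" (3x3 intrinsics, pixels), "k1" (the pictures are not rectified: a ray, as slopes to the right and down, at radius r is drawn at 1 + k1 r^2 times it, then the intrinsics apply), "world_from_camera" (4x4, takes a point from camera to world coordinates); the wrist camera has in their place "T_tool_cam" (4x4, takes a point from camera to tool coordinates, whose origin is the TCP and whose axes are the flange's). Camera axes: x right, y down, z forward; pixel columns grow to the right and rows downward; lengths in m; the calibration is good to about 2 mm. A picture is of the moment at which its call begins: read the wrist's pose just before it. camera_info takes no time and is no camera call.
- r.job_done(): hands the job in; it is judged then, once.
The state is a dict: "time": time; "joint_positions": joint angles; "qvel": joint speeds; "joint_efforts": joint torques, N m; "tool_pos": TCP position; "tool_rot": TCP orientation; "force": force on the tool from outside, world axes, zero at the start; "moment": the same for the moment, N m; "gripper_width": finger opening in m; "grip_force": force on a finger pad.
Only numpy, scipy, OpenCV 4.12 (cv2) and the standard library are available. Lean on these libraries where they do the work, as an engineer would, in place of code of your own. Each camera call takes 0.05 s, during which the arm holds its last target. There are 200 camera calls.

## Working session

There is one attempt and no reset: what is moved stays moved. The work goes in short steps, Python scripts to look and compute and a tool call to move; the robot and the scene stay as the last step left them, time stands still between calls to the robot, and variables do not carry over. Pictures are saved under pics/ and viewed, at most 10 in all, crops included, and the job is handed in when it is done.

Besides the shell and the picture viewer there is one more tool, called after "Request:" in YAML: its name, and indented under it one key for each argument. drive_tool: Moves the arm, as the interface text tells. Its arguments: {"type":"object","properties":{"moves":{"type":"string"},"newtons":{"type":"number"}},"required":["moves"]}

```bash
ls; mkdir -p pics; cat > h.py <<'E'
import numpy as np, cv2
from workcell import r
def ray(name,uv,T=None):
    c=r.camera_info(name); K=np.array(c["K"]); k1=c["k1"]
    d=(np.linalg.inv(K)@[uv[0],uv[1],1])[:2]; s=d.copy()
    for _ in range(30): s=d/(1+k1*(s@s))
    W=np.array(c["world_from_camera"]) if T is None else T
    return W[:3,3], W[:3,:3]@np.array([s[0],s[1],1])
def onz(name,uv,z,T=None):
    o,d=ray(name,uv,T); return o+d*(z-o[2])/d[2]
def proj(name,p,T=None):
    c=r.camera_info(name); W=np.array(c["world_from_camera"]) if T is None else T
    q=np.linalg.inv(W)@np.r_[p,1]; s=q[:2]/q[2]; s=s*(1+c["k1"]*(s@s))
    return (np.array(c["K"])@[s[0],s[1],1])[:2]
E
python3 - <<'E'
from h import *
print(r.observe())
for n in("top","side"):
    cv2.imwrite(f"pics/{n}0.png",r.capture(n)[:,:,::-1]); print(n,r.camera_info(n))
print(r.camera_info("wrist"))
E
```

```text
pics
{'time': 0.0, 'joint_positions': array([ 1.21119835e+00,  1.16454506e-01,  1.44228382e+00, -1.17527278e-05,
        1.58398338e+00, -3.78373607e-02]), 'qvel': array([-0.00045894,  0.00188062,  0.00156426, -0.00049957,  0.00133766,
       -0.00234865]), 'joint_efforts': array([-1.14088572e-03, -7.21255517e+01, -6.22627902e+01,  7.79638323e-02,
        2.36344594e-02, -1.29388973e-04]), 'tool_pos': array([0.21343054, 0.64017388, 0.23991487]), 'tool_rot': array([-3.14046397e+00, -3.09665375e-05,  2.81983187e+00]), 'force': array([-0.82463586,  0.99749464, -0.69680581]), 'moment': array([ 0.00499629,  0.02188054, -0.03873089]), 'grip_force': 0.0, 'gripper_width': 0.09277878979989472}
top {'K': array([[453.05858935,   0.        , 279.42718706],
       [  0.        , 453.05858935, 208.31998378],
       [  0.        ,   0.        ,   1.        ]]), 'k1': -0.13324464912893091, 'world_from_camera': array([[-0.02135749, -0.98664732,  0.16146493,  0.3211742 ],
       [-0.99961166,  0.02396513,  0.01421943,  0.02006893],
       [-0.01789909, -0.16109854, -0.986776  ,  1.30245656],
       [ 
[... 359 characters left out ...]
382,  0.81155776, -1.02039625],
       [-0.02028073, -0.91034104, -0.41336168,  0.60580237],
       [ 0.        ,  0.        ,  0.        ,  1.        ]])}
{'K': array([[376.62541294,   0.        , 274.01782247],
       [  0.        , 376.62541294, 207.70489156],
       [  0.        ,   0.        ,   1.        ]]), 'k1': -0.10678995603906263, 'T_tool_cam': array([[ 7.67484757e-04, -9.64577068e-01, -2.63800097e-01,
         7.28813458e-02],
       [ 9.99999223e-01,  9.99510501e-04, -7.45339938e-04,
        -8.82536703e-04],
       [ 9.82608780e-04, -2.63799320e-01,  9.64577085e-01,
        -1.43501610e-01],
       [ 0.00000000e+00,  0.00000000e+00,  0.00000000e+00,
         1.00000000e+00]])}
```

View pics/top0.png

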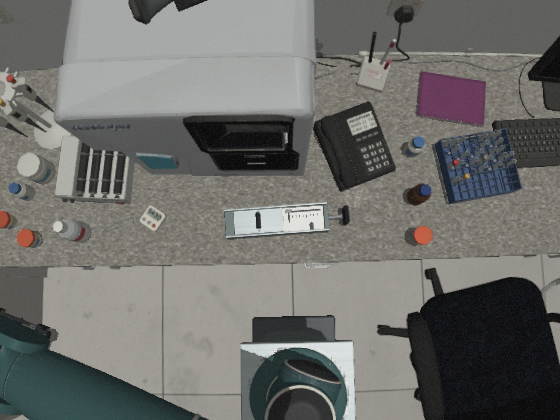

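View pics/side0.png

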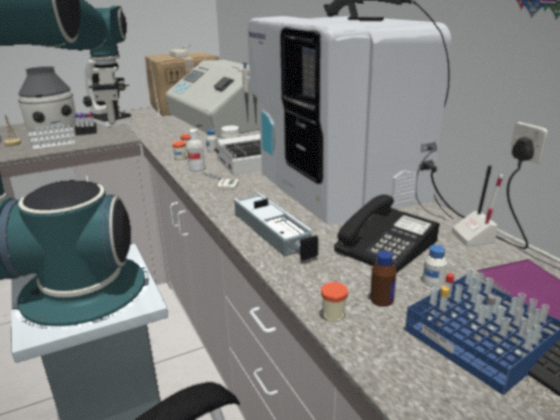

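The top view shows the gauge spanning about (225,220)–(330,215), with the handle at (346,215) and the cover rib at (258,219). The needle and tab lie around (290–312,215–227). The side view agrees: the handle faces -y.

```bash
python3 - <<'E'
from h import *
im=cv2.imread("pics/top0.png")
cv2.imwrite("pics/top0c.png",cv2.resize(im[195:245,215:360],None,fx=5.5,fy=5.5,interpolation=cv2.INTER_CUBIC))
m=(im.max(2)<60).astype(np.uint8)
m[:195]=0;m[245:]=0;m[:,:220]=0;m[:,360:]=0
n,l,s,c=cv2.connectedComponentsWithStats(m)
for i in range(1,n):
    if s[i,4]>5: print(s[i],c[i],onz("top",c[i],.066),onz("top",c[i],.073),onz("top",c[i],.04))
E
```

```text
[341 206   8  19 115] [344.93913043 214.86086957] [ 0.50081698 -0.14249748  0.066     ] [ 0.49979996 -0.14157713  0.073     ] [ 0.50459448 -0.1459159   0.04      ]
[256 213   5  15  58] [257.56896552 220.        ] [0.49233002 0.09885202 0.066     ] [0.49136105 0.098406   0.073     ] [0.49592905 0.10050866 0.04      ]
```

View pics/top0c.png

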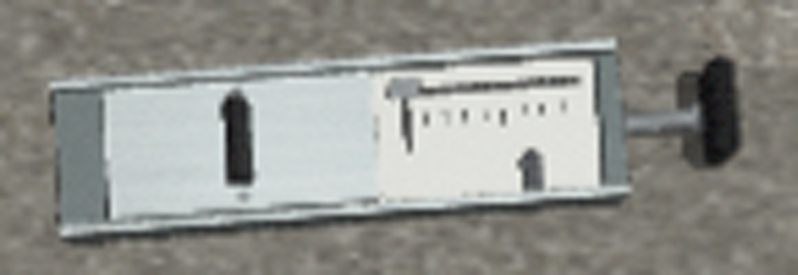

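The crop shows the rib at crop (238,140), the needle at (405,120), the tab at (530,168) and the handle at (718,112). That puts the case's +x close to world +y, with yaw about 92°. Next I'll hover above it for a wrist view.

Request:
drive_tool:
  moves: "93 0.1 -0.15 0.1 0.05; 93 0.17 -0.3 0.15 0.1; 93 0.24 -0.44 0.15 0.15; 93 0.31 -0.58 0.15 0.2; 93 0.36 -0.7 0.15 0.24"

```text
time: 0.72
tool_pos: [0.352, 0.3719, 0.3004]
tool_rot: [-3.142, 0.0, -3.101]
force: [0.2, -0.1, 0.8]
gripper_width: 0.0932
grip_force: 0.0
```

Request:
drive_tool:
  moves: "93 0.06 -0.14 0 0; 93 0.12 -0.28 0 0; 93 0.19 -0.42 0 0; 93 0.26 -0.56 0 0; 93 0.33 -0.7 0 0"

```text
time: 1.35
tool_pos: [0.4838, 0.092, 0.3005]
tool_rot: [3.141, 0.0, -3.103]
force: [1.0, 0.3, 0.1]
gripper_width: 0.0931
grip_force: 0.0
```

Request:
drive_tool:
  moves: "93 0.05 -0.14 0 0; 93 0.1 -0.28 0 0; 93 0.1 -0.36 0 0; 93 0.1 -0.36 0 0; 93 0.1 -0.36 0 0"

```text
time: 1.98
tool_pos: [0.5233, -0.0495, 0.3004]
tool_rot: [3.141, -0.0, -3.104]
force: [-0.1, -0.2, -0.5]
gripper_width: 0.0929
grip_force: 0.0
```

```bash
cat >> h.py <<'E'
from scipy.spatial.transform import Rotation as Ro
def wristT(o):
    T=np.eye(4); T[:3,:3]=Ro.from_euler("xyz",o["tool_rot"]).as_matrix(); T[:3,3]=o["tool_pos"]
    return T@np.array(r.camera_info("wrist")["T_tool_cam"])
E
python3 - <<'E'
from h import *
o=r.observe(); T=wristT(o); im=r.capture("wrist")[:,:,::-1]
cv2.imwrite("pics/w1.png",im); np.save("w1.npy",T); print(o["time"],o["tool_pos"],o["tool_rot"],o["qvel"],o["force"])
E
```

```text
1.975 [ 0.52334127 -0.04954037  0.30037634] [ 3.14132164e+00 -1.61608019e-04 -3.10353441e+00] [ 0.01694653 -0.00560891  0.00104534 -0.00193398  0.00098691 -0.00100719] [-0.06783038 -0.15571888 -0.51915787]
```

View pics/w1.png

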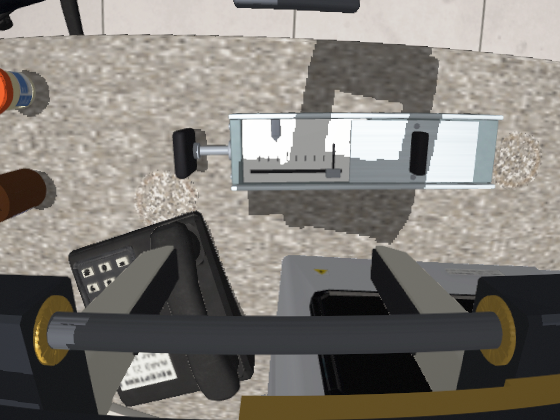

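The wrist view shows the case at (230–502,114–190), the handle at (185,152) and the tab point at (276,141). The needle is at (334,145–170) and the rib at (420,153). Next I'll measure each of these.

```bash
python3 - <<'E'
from h import *
im=cv2.imread("pics/w1.png"); T=np.load("w1.npy")
cv2.imwrite("pics/w1c.png",cv2.resize(im[105:200,160:360],None,fx=4,fy=4,interpolation=cv2.INTER_CUBIC))
m=(im.max(2)<50).astype(np.uint8); m[:100]=0;m[200:]=0;m[:,:165]=0;m[:,450:]=0
n,l,s,c=cv2.connectedComponentsWithStats(m)
for i in range(1,n):
    if s[i,4]>8: print(s[i],c[i].round(1),[onz("wrist",c[i],z,T).round(4) for z in(.04,.066,.073)])
# rail ends
for uv in [(230,116),(502,117),(230,188),(497,188)]: print(uv,onz("wrist",uv,.054,T))
E
```

```text
[173 128  24  50 863] [184.5 152.6] [array([ 0.5027, -0.148 ,  0.04  ]), array([ 0.4993, -0.1419,  0.066 ]), array([ 0.4984, -0.1403,  0.073 ])]
[410 132  19  43 676] [418.5 152.4] [array([0.492 , 0.1054, 0.04  ]), array([0.4893, 0.0952, 0.066 ]), array([0.4886, 0.0925, 0.073 ])]
[333 154   1  15  15] [333. 161.] [array([0.5057, 0.0124, 0.04  ]), array([0.5021, 0.0081, 0.066 ]), array([0.5012, 0.007 , 0.073 ])]
[251 170  74   3 178] [286.8 170.9] [array([ 0.5186, -0.037 ,  0.04  ]), array([ 0.5142, -0.038 ,  0.066 ]), array([ 0.513 , -0.0383,  0.073 ])]
(230, 116) [ 0.46203496 -0.09771144  0.054     ]
(502, 117) [0.44796339 0.18741043 0.054     ]
(230, 188) [ 0.53678096 -0.09683802  0.054     ]
(497, 188) [0.52452112 0.19532509 0.054     ]
```

View pics/w1c.png

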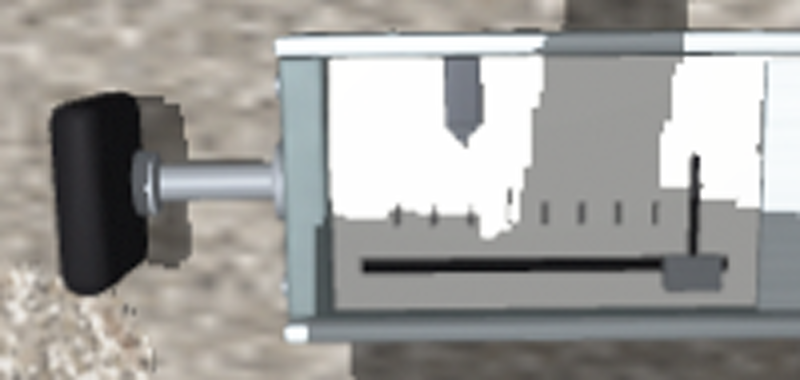

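```bash
python3 - <<'E'
from h import *
T=np.load("w1.npy"); e=np.array([-.045,.999,0])
for z in(.038,.041,.045):
    n=onz("wrist",(333.5,143.5),z,T); t=onz("wrist",(276.25,141.25),z,T); print(z,n,t,(n-t)@e)
print("handle left edge",onz("wrist",(173.5,140),.066,T),onz("wrist",(175,170),.066,T))
print("rib L/R",[onz("wrist",(u,152),.073,T)for u in(410.5,420,428.5)])
print("bottle cap",onz("top",(425,190),.113),"cup",onz("top",(422,236),.066))
print("top n,t",(onz("top",(215+409/5.5,195+148/5.5),.041)-onz("top",(215+530/5.5,195+150/5.5),.041)))
E
```

```text
0.038 [0.48709017 0.01180491 0.038     ] [ 0.48726847 -0.04969278  0.038     ] 0.06144421817452293
0.041 [0.48681784 0.01132384 0.041     ] [ 0.48699482 -0.04971931  0.041     ] 0.06099007456046923
0.045 [0.48645473 0.01068241 0.045     ] [ 0.48662996 -0.04975469  0.045     ] 0.060384549741730936
handle left edge [ 0.48695336 -0.15291033  0.066     ] [ 0.5173838  -0.15207896  0.066     ]
rib L/R [array([0.48857048, 0.08419287, 0.073     ]), array([0.48806762, 0.09396191, 0.073     ]), array([0.48760696, 0.10275901, 0.073     ])]
bottle cap [ 0.55638815 -0.35707972  0.113     ] cup [ 0.43650587 -0.35409423  0.066     ]
top n,t [0.00251712 0.06169411 0.        ]
```

The pull distance is about 61 mm, and the top view gives the same figure. The handle is centred near (0.501,-0.147). Now I'll approach with the jaws partly closed so they clear the case.

Request:
drive_tool:
  moves: "42 -0.03 -0.12 0 0.005; 42 -0.055 -0.244 -0.1 0.005; 42 -0.055 -0.244 -0.25 0.005; 42 -0.055 -0.244 -0.4 0.005; 42 -0.055 -0.244 -0.4 0.005"
  newtons: 30

```text
time: 2.65
tool_pos: [0.4998, -0.1461, 0.137]
tool_rot: [3.139, -0.006, -3.095]
force: [-0.1, 0.5, 0.9]
gripper_width: 0.0474
grip_force: 0.0
```

```bash
python3 - <<'E'
from h import *
o=r.observe(); T=wristT(o); im=r.capture("wrist")[:,:,::-1]
cv2.imwrite("pics/w2.png",im); np.save("w2.npy",T); print(o["time"],o["tool_pos"],o["tool_rot"],o["gripper_width"])
E
```

```text
2.65 [ 0.4997556  -0.14607157  0.1370024 ] [ 3.1390239  -0.00611175 -3.09470688] 0.04741177408719555
```

View pics/w2.png

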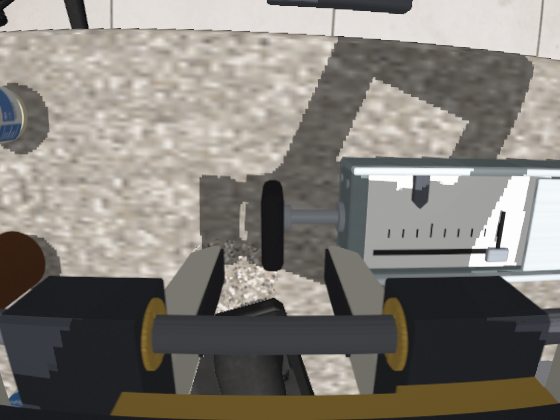

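The handle (272,225) is centred between the fingers (about 205 and 340), and the needle and tab are still visible. Next I descend and grip.

Request:
drive_tool:
  moves: "42 0 0 -0.1 0; 42 0 0 -0.2 0; 42 0 0 -0.207 0; 42 0 0 -0.207 0"

```text
time: 3.2
tool_pos: [0.5029, -0.1477, 0.0608]
tool_rot: [-3.14, 0.003, -3.095]
force: [0.2, -0.2, -0.3]
gripper_width: 0.0421
grip_force: 0.0
```

Request:
drive_tool:
  moves: "0 0 0 0 0; 0 0 0 0 0; 0 0 0 0 0; 0 0 0 0 0; 0 0 0 0 0"
  newtons: 30

```text
time: 3.82
tool_pos: [0.5016, -0.1475, 0.0582]
tool_rot: [3.141, 0.0, -3.096]
force: [-1.0, 2.1, 7.0]
gripper_width: 0.0141
grip_force: 30.0
```

Gripped at 14 mm. Now I'll pull out 61 mm.

Request:
drive_tool:
  moves: "0 0.0015 -0.03 0 0; 0 0.003 -0.065 0 0; 0 0.0045 -0.1 0 0; 0 0.006 -0.13 0 0; 0 0.007 -0.1525 0 0"

```text
time: 4.45
tool_pos: [0.5045, -0.2082, 0.0581]
tool_rot: [3.14, 0.001, -3.096]
force: [-0.5, 11.0, 7.1]
gripper_width: 0.014
grip_force: 30.0
```

Request:
drive_tool:
  moves: "0 0 0 0 0; 0 0 0 0 0; 0 0 0 0 0"

```text
time: 4.82
tool_pos: [0.5045, -0.2078, 0.0581]
tool_rot: [3.14, 0.001, -3.096]
force: [-1.3, 10.4, 8.1]
gripper_width: 0.014
grip_force: 30.0
```

```bash
python3 - <<'E'
from h import *
o=r.observe(); T=wristT(o); im=r.capture("wrist")[:,:,::-1]
cv2.imwrite("pics/w3.png",im); np.save("w3.npy",T); print(o["time"],o["tool_pos"],o["tool_rot"],o["gripper_width"],o["force"])
q=proj("wrist",[.487,-.0497,.041],T); print(q); u,v=[int(x) for x in q]
u0=max(0,min(560-150,u-75)); v0=max(0,min(420-110,v-40)); print(u0,v0)
cv2.imwrite("pics/w3c.png",cv2.resize(im[v0:v0+110,u0:u0+150],None,fx=5,fy=5,interpolation=cv2.INTER_CUBIC))
E
```

```text
4.825 [ 0.50448101 -0.20778738  0.0581239 ] [ 3.14001045e+00  5.00263442e-04 -3.09571191e+00] 0.01395202840277494 [-1.31313355 10.39321733  8.11411273]
[591.54402127 244.56443554]
410 204
```

View pics/w3c.png

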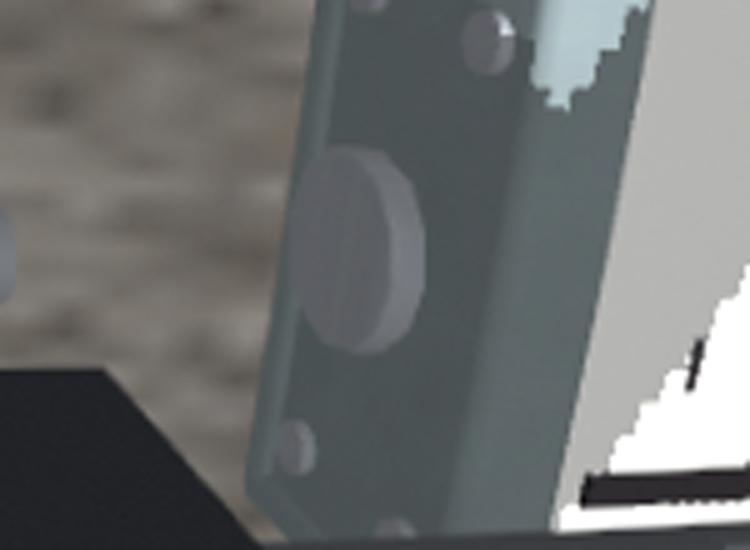

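The tab is outside the wrist's view, but the 10.4 N reading matches 2.6 + 130 × 0.06, so travel is about 60 mm. I'll check alignment with the top view.

```bash
python3 - <<'E'
from h import *
a=r.capture("top")[:,:,::-1]; b=r.capture("side")[:,:,::-1]
q=proj("top",[.49,-.05,.041]).astype(int); p=proj("side",[.49,-.05,.041]).astype(int); print(q,p,r.observe()["time"])
cv2.imwrite("pics/t3.png",a);cv2.imwrite("pics/s3.png",b)
f=lambda im,c:cv2.resize(im[c[1]-30:c[1]+30,c[0]-40:c[0]+40],None,fx=5,fy=5,interpolation=cv2.INTER_CUBIC)
cv2.imwrite("pics/ts3.png",np.hstack([f(a,q),f(b,p)]))
E
```

```text
[311 220] [284 231] 4.975
```

View pics/ts3.png

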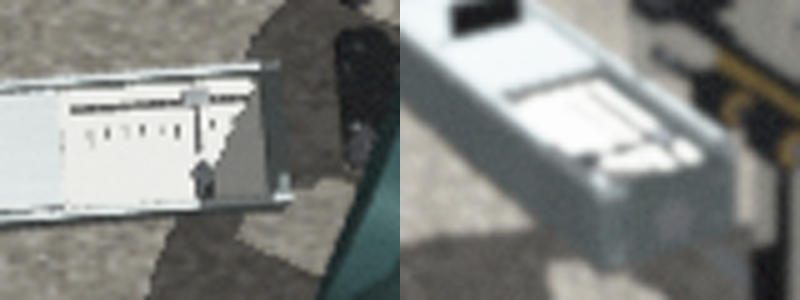

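The needle (crop x≈197) ends just short of the tab's point (x≈203), so they look close to aligned. I'll measure it at sub-pixel level.

```bash
python3 - <<'E'
from h import *
e=np.array([-.045,.999,0])
for f in("top0","t3"):
  im=cv2.imread(f"pics/{f}.png").min(2).astype(float)
  for v in range(209,231):
    u=np.arange(284,294) if f=="top0" and v<222 else np.arange(305,319)
    w=np.clip(180-im[v,u],0,None)
    if w.sum()>30:
        c=(w*u).sum()/w.sum(); print(f,v,round(c,2),int(w.sum()),round(onz("top",(c,v),.041)@e*1000,1))
E
```

```text
top0 209 288.11 96 -9.8
top0 210 288.29 204 -10.1
top0 211 290.05 513 -14.9
top0 212 288.31 259 -9.8
top0 213 288.0 97 -8.7
top0 214 288.06 94 -8.7
top0 215 288.61 189 -10.0
top0 216 289.43 249 -12.2
top0 217 289.05 214 -10.9
top0 218 288.48 168 -9.1
top0 219 288.55 146 -9.1
top0 220 289.0 87 -10.2
top0 221 289.0 86 -10.0
top0 222 311.12 115 -71.7
top0 223 311.08 302 -71.4
top0 224 310.7 353 -70.1
top0 225 310.99 359 -70.7
top0 226 311.17 325 -71.0
top0 227 311.31 335 -71.2
top0 228 311.34 345 -71.0
top0 229 311.66 220 -71.7
t3 209 314.1 595 -82.9
t3 210 309.98 516 -71.1
t3 211 309.09 117 -68.4
t3 212 310.0 57 -70.7
t3 213 313.4 141 -80.1
t3 214 313.6 225 -80.4
t3 215 311.24 233 -73.6
t3 216 312.26 266 -76.2
t3 217 314.05 285 -81.0
t3 218 314.91 253 -83.2
t3 219 314.8 266 -82.7
t3 220 315.72 272 -85.0
t3 221 316.52 237 -87.0
t3 222 314.91 369 -82.3
t3 223 313.6 574 -78.4
t3 224 313.25 690 -77.2
t3 225 313.4 649 -77.4
t3 226 313.47 677 -77.4
t3 227 313.45 717 -77.1
t3 228 313.45 748 -76.9
t3 229 313.81 740 -77.7
t3 230 314.49 575 -79.4
```

```bash
python3 - <<'E'
from h import *
e=np.array([-.045,.999,0])
im=cv2.imread("pics/t3.png").min(2)
print(im[211:231,304:318])
for v in list(range(216,230)):
    u=np.arange(306,312) if v<221 else np.arange(307,315)
    w=np.clip(.8*np.median(im[214:220,300:306])-im[v,u],0,None)
    if w.sum()>30: c=(w*u).sum()/w.sum(); print(v,round(c,2),round(onz("top",(c,v),.041)@e*1000,1))
E
```

```text
[[175 174 174 175 179 144 117 209 212 231 233 233 232 232]
 [231 232 231 232 233 227 123 231 232 232 231 232 232 228]
 [232 232 232 231 232 227  99 232 231 223 233 233 229 184]
 [231 230 223 231 232 227  98 232 227 118 232 233 230 156]
 [233 229 114 232 233 228  99 228 229 153 233 232 230 184]
 [232 229 115 232 233 226  94 204 233 233 232 232 218 122]
 [233 230 158 232 231 228  94 205 232 232 233 228 123 119]
 [232 232 233 232 233 228 104 200 233 232 232 228 122 122]
 [232 232 232 233 232 228 102 173 233 233 231 217 121 120]
 [233 232 233 233 233 228 147 214 232 232 228 120 121 121]
 [232 231 233 231 233 231 229 222 227 233 218 122 121 121]
 [232 232 234 233 232 230 190 105 173 222 122 123 124 122]
 [233 233 232 233 232 219  93  88 101 154 122 122 121 122]
 [232 233 233 232 228 121 105  94  94  94 121 119 121 120]
 [233 234 233 232 230 153  94  98  96 101 122 121 122 123]
 [233 232 232 233 233 228  78  96  90  72 123 119 122 121]
 [232 233 233 234 234 229  92  91  52  65 123 119 120 120]
 [232 232 232 232 233 228  86  89  46  64 118 117 116 118]
 [229 231 230 229 230 225 132  68  65  75 112 104 108 109]
 [212 219 216 212 218 217 200 105 108 109 108 112 108 109]]
216 308.26 -65.0
217 309.07 -67.1
218 310.0 -69.4
219 310.13 -69.6
220 310.0 -69.0
222 312.3 -75.0
223 311.66 -73.0
224 311.53 -72.4
225 311.65 -72.5
226 311.86 -72.9
227 311.93 -72.9
228 311.93 -72.6
229 312.07 -72.8
```

The needle is about 1 mm short of the tab. I'll pull 1 mm more and hold for over 2 s.

Request:
drive_tool:
  moves: "0 0 -0.0025 0 0; 0 0 -0.0025 0 0; 0 0 -0.0025 0 0; 0 0 -0.0025 0 0; 0 0 -0.0025 0 0"

```text
time: 5.6
tool_pos: [0.5045, -0.2087, 0.0581]
tool_rot: [3.14, 0.001, -3.096]
force: [-0.9, 10.4, 6.5]
gripper_width: 0.0137
grip_force: 30.0
```

Request:
drive_tool:
  moves: "0 0 0 0 0; 0 0 0 0 0; 0 0 0 0 0; 0 0 0 0 0; 0 0 0 0 0"

```text
time: 6.22
tool_pos: [0.5045, -0.2087, 0.0581]
tool_rot: [3.14, 0.001, -3.096]
force: [-0.2, 9.8, 6.8]
gripper_width: 0.0138
grip_force: 30.0
```

Request:
drive_tool:
  moves: "0 0 0 0 0; 0 0 0 0 0; 0 0 0 0 0; 0 0 0 0 0; 0 0 0 0 0"

```text
time: 6.85
tool_pos: [0.5045, -0.2087, 0.0582]
tool_rot: [3.14, 0.001, -3.096]
force: [0.9, 10.4, 7.1]
gripper_width: 0.0136
grip_force: 30.0
```

Request:
drive_tool:
  moves: "0 0 0 0 0; 0 0 0 0 0; 0 0 0 0 0; 0 0 0 0 0; 0 0 0 0 0"

```text
time: 7.48
tool_pos: [0.5045, -0.2087, 0.0581]
tool_rot: [3.14, 0.001, -3.096]
force: [0.1, 10.3, 6.8]
gripper_width: 0.0138
grip_force: 30.0
```

Held for about 3 s. Now I'll ease it home slowly.

Request:
drive_tool:
  moves: "0 -0.001 0.025 0 0; 0 -0.002 0.05 0 0; 0 -0.0035 0.075 0 0; 0 -0.0045 0.1 0 0; 0 -0.0055 0.12 0 0"

```text
time: 8.1
tool_pos: [0.5022, -0.161, 0.0582]
tool_rot: [3.141, 0.001, -3.096]
force: [-0.6, 3.3, 4.6]
gripper_width: 0.0138
grip_force: 30.0
```

Request:
drive_tool:
  moves: "0 -0.0005 0.012 0 0; 0 -0.001 0.022 0 0; 0 -0.0015 0.03 0 0; 0 -0.0015 0.035 0 0; 0 -0.0015 0.035 0 0"

```text
time: 8.72
tool_pos: [0.5016, -0.1473, 0.0581]
tool_rot: [3.141, 0.0, -3.096]
force: [-2.1, 2.8, 5.9]
gripper_width: 0.0138
grip_force: 30.0
```

Request:
drive_tool:
  moves: "0 0 0.002 0 0; 0 0 0.003 0 0; 0 0 0.003 0 0"

```text
time: 9.1
tool_pos: [0.5016, -0.1469, 0.0582]
tool_rot: [-3.141, 0.0, -3.096]
force: [-2.1, -3.7, 5.8]
gripper_width: 0.014
grip_force: 30.0
```

It's against the stop, since the force has reversed. Releasing and rising.

Request:
drive_tool:
  moves: "42 0 0 0 0; 42 0 0 0 0; 42 0 0 0 0; 42 0 0 0.05 0; 42 0 0 0.18 0"

```text
time: 9.72
tool_pos: [0.5004, -0.146, 0.1297]
tool_rot: [3.14, -0.003, -3.096]
force: [0.6, 0.2, 0.7]
gripper_width: 0.0417
grip_force: 0.0
```

Request:
drive_tool:
  moves: "42 0 0.1 0.06 0; 42 -0.01 0.25 0.06 0; 42 -0.02 0.38 0.06 0; 42 -0.02 0.38 0.06 0; 42 -0.02 0.38 0.06 0"

```text
time: 10.35
tool_pos: [0.4936, 0.0055, 0.1548]
tool_rot: [-3.141, 0.001, -3.095]
force: [0.5, -0.5, -0.8]
gripper_width: 0.0423
grip_force: 0.0
```

```bash
python3 - <<'E'
from h import *
o=r.observe(); T=wristT(o); im=r.capture("wrist")[:,:,::-1]
cv2.imwrite("pics/w4.png",im); np.save("w4.npy",T); print(o["time"],o["tool_pos"],o["tool_rot"],o["gripper_width"])
m=(im.max(2)<50).astype(np.uint8); m[290:]=0;m[:60]=0
n,l,s,c=cv2.connectedComponentsWithStats(m)
for i in range(1,n):
    if s[i,4]>100: print(s[i],c[i].round(1),[onz("wrist",u,.073,T).round(4) for u in [(s[i,0],c[i][1]),(s[i,0]+s[i,2],c[i][1])]])
E
```

```text
10.35 [0.49360012 0.0055189  0.15478047] [-3.14126247e+00  1.11471829e-03 -3.09514246e+00] 0.04227598251074839
[  39  175   57   80 2914] [ 66.7 213.6] [array([ 0.4933, -0.1493,  0.073 ]), array([ 0.4914, -0.1096,  0.073 ])]
[ 399  188   30   69 1645] [412.9 221.3] [array([0.4873, 0.0834, 0.073 ]), array([0.4864, 0.1031, 0.073 ])]
[192 239  81   4 302] [231.7 240.6] [array([ 0.5063, -0.0475,  0.073 ]), array([0.5037, 0.0043, 0.073 ])]
[214 249  16  41 377] [223.6 273.8] [array([ 0.5289, -0.0333,  0.073 ]), array([ 0.5283, -0.0228,  0.073 ])]
[318 249  17  41 369] [324.2 274. ] [array([0.5256, 0.0348, 0.073 ]), array([0.5251, 0.046 , 0.073 ])]
[  45  277  132   13 1495] [111.8 283.6] [array([ 0.544 , -0.1519,  0.073 ]), array([ 0.5374, -0.0581,  0.073 ])]
[ 372  277  132   13 1519] [435.4 283.5] [array([0.5311, 0.0714, 0.073 ]), array([0.5288, 0.1653, 0.073 ])]
```

View pics/w4.png

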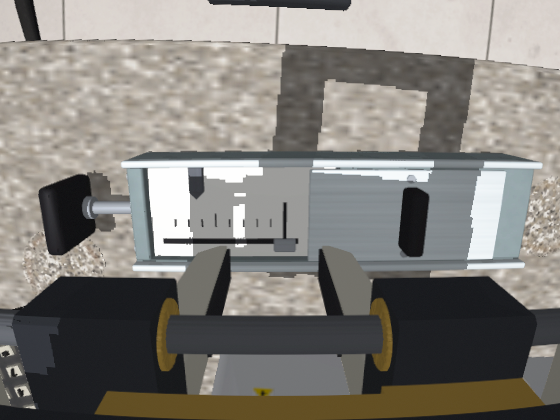

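The handle is home, with the needle back at (285,215). The cover rib is at (413,221), which places it at about (0.490,0.097). Next I grip the rib with the fingertips above the cover.

Request:
drive_tool:
  moves: "42 -0.005 0.14 0 0; 42 -0.009 0.229 0 0; 42 -0.009 0.229 -0.08 0; 42 -0.009 0.229 -0.17 0; 42 -0.009 0.229 -0.189 0"

```text
time: 11.02
tool_pos: [0.4891, 0.0961, 0.0764]
tool_rot: [-3.141, -0.003, -3.097]
force: [0.2, -0.3, 0.7]
gripper_width: 0.0422
grip_force: 0.0
```

Request:
drive_tool:
  moves: "42 0 0 0 0; 0 0 0 0 0; 0 0 0 0 0; 0 0 0 0 0; 0 0 0 0 0"
  newtons: 15

```text
time: 11.65
tool_pos: [0.4899, 0.0973, 0.0785]
tool_rot: [3.142, 0.001, -3.096]
force: [-0.6, 0.3, 3.4]
gripper_width: 0.0119
grip_force: 15.0
```

Request:
drive_tool:
  moves: "0 0.0015 -0.03 0 0; 0 0.0035 -0.08 0 0; 0 0.006 -0.13 0 0; 0 0.008 -0.18 0 0; 0 0.0105 -0.23 0 0"

```text
time: 12.28
tool_pos: [0.4944, 0.0041, 0.0785]
tool_rot: [3.142, 0.001, -3.096]
force: [4.2, 2.4, 1.0]
gripper_width: 0.0119
grip_force: 15.0
```

Request:
drive_tool:
  moves: "0 0.002 -0.04 0 0; 0 0.0035 -0.075 0 0; 0 0.0045 -0.095 0 0; 0 0.005 -0.103 0 0; 0 0.005 -0.105 0 0"

```text
time: 12.9
tool_pos: [0.4962, -0.0344, 0.0784]
tool_rot: [3.135, 0.001, -3.096]
force: [2.7, 30.3, 6.2]
gripper_width: 0.0476
grip_force: 15.0
```

The jaws were pushed open with 30 N in y, so the cover met its stop early. It probably wasn't fully open to begin with. I'll open the jaws, lift and look.

Request:
drive_tool:
  moves: "60 0 0.01 0 0; 60 0 0.03 0 0; 60 0 0.03 0 0; 60 0 0.03 0.08 0; 60 0 0.03 0.22 0"

```text
time: 13.52
tool_pos: [0.495, -0.0249, 0.1653]
tool_rot: [3.141, -0.004, -3.096]
force: [1.3, 0.8, 0.6]
gripper_width: 0.0599
grip_force: 0.0
```

```bash
python3 - <<'E'
from h import *
o=r.observe(); T=wristT(o); im=r.capture("wrist")[:,:,::-1]
cv2.imwrite("pics/w5.png",im); np.save("w5.npy",T); print(o["time"],o["tool_pos"],o["tool_rot"],o["gripper_width"],o["force"])
m=(im.max(2)<50).astype(np.uint8); m[290:]=0;m[:60]=0
n,l,s,c=cv2.connectedComponentsWithStats(m)
for i in range(1,n):
    if s[i,4]>100: print(s[i],c[i].round(1),[onz("wrist",u,.073,T).round(4) for u in [(s[i,0],c[i][1]),(s[i,0]+s[i,2],c[i][1])]])
E
```

```text
13.525 [ 0.49499434 -0.02487321  0.1653488 ] [ 3.14131443 -0.003881   -3.09581398] 0.05989093140764468 [1.28327542 0.77810321 0.63182273]
[  88  173   47   78 2240] [111.7 210.8] [array([ 0.4938, -0.1506,  0.073 ]), array([ 0.4923, -0.118 ,  0.073 ])]
[ 279  186   17   67 1113] [287.  219.1] [array([ 0.4934, -0.0227,  0.073 ]), array([ 0.4929, -0.0116,  0.073 ])]
[190 249  22  41 496] [203.4 274. ] [array([ 0.5358, -0.0819,  0.073 ]), array([ 0.5349, -0.0666,  0.073 ])]
[337 249  22  41 494] [344.7 274.1] [array([0.531, 0.019, 0.073]), array([0.5304, 0.0343, 0.073 ])]
[   7  276  140   14 1638] [ 76.7 283.3] [array([ 0.5529, -0.2206,  0.073 ]), array([ 0.5447, -0.1125,  0.073 ])]
[ 410  276  132   14 1582] [473.7 283.2] [array([0.5362, 0.0713, 0.073 ]), array([0.5343, 0.174 , 0.073 ])]
```

View pics/w5.png

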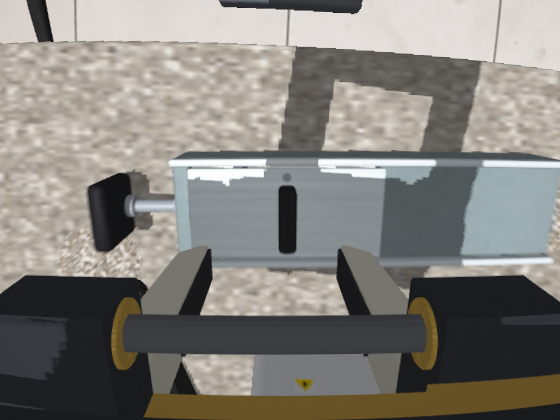

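The cover now runs from the end wall (x≈188) to 385, with no scale visible. The rib is at about -65 mm along the case, which matches fully shut. The handle is home and nothing else has moved. I'll rise clear and hand in.

Request:
drive_tool:
  moves: "60 0 0 0.1 0; 60 0 0 0.15 0; 60 0 0 0.15 0; 60 0 0 0.15 0"

```text
time: 14.08
tool_pos: [0.4957, -0.0248, 0.2245]
tool_rot: [3.141, -0.002, -3.096]
force: [0.6, -0.7, -0.5]
gripper_width: 0.0601
grip_force: 0.0
```

```bash
python3 -c "
from workcell import r
print(r.job_done())"
```

```text
the job is handed in; nothing more can be done
None
```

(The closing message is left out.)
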